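# Find and release the latched key

## Robot

A 7-joint arm with a two-finger parallel gripper is mounted at the origin on the work surface; the furniture and walls round the work are solid. World frame = base frame: x ahead of the robot, y to its left, z up, the work surface at z = 0. Lengths are in m, angles in rad, forces in N, time in s.
With the tool pointing down it reaches from about 0.425 to 0.875 m from the base axis. Payload 8.4 kg.
Tool frame: the origin (TCP) lies at the very end of the fingers, on their centre line; the grasp point (between the pads) lies 19 mm behind it; z points along the fingers, y is the line along which they close (so a half turn about z gives the same grasp; the last joint's range is limited). The gripper opens to 85 mm and grips with 20 to 120 N. Pads are 22 mm wide; open, the fingers measure 114 mm over their backs; the gripper's body (76 mm by 85 mm) begins 54 mm behind the grasp point. The pads swing forward as they close: fully open they stand 13 mm farther back than shut.
Start: joints at [-1.251, 0.333, 0.04, 1.465, -0.013, 1.343, -0.059], TCP at [0.264, 0.594, 0.231] pointing down, gripper open.
Joint ranges: [-2.58, 2.58], [-0.38, 2.09], [-1.3, 1.39], [0.25, 2.4], [-1.5, 4.64], [0.08, 2.09], [-2.65, 2.65]. Speed limits (rad/s): [2.22, 2.22, 2.79, 2.79, 3.14, 3.14, 3.14].

## Interface

Orientations are given as a unit quaternion [w, x, y, z].
In Python, from plant import arm gives the robot as it stands. The module is installed in compiled form; this text tells all that it offers.
- The arm moves only by the tool servo_tool, never from a script. Its argument "motion" is a list of rows, each an object with "fingers": the opening, from -1 (shut) to 1 (fully open); "travel": the shift along the tool's x, y, z in mm, a list of three; "spin": the turn about the tool's z in degrees. In form: [{"fingers": fingers, "travel": [tx, ty, tz], "spin": spin}, ...]. A call has 1 to 20 rows; each row is the pose to reach, as a shift and turn from the pose commanded when the call began, along the tool's axes at that moment; what a row does not reach only later rows make up. A row lasts 1/10 s, in which the tool goes at most 50 mm and 8.59 degrees, less where a joint would pass 70% of its speed; a pose out of reach is approached as far as the arm can. A call with a gripper value outside its range is refused whole. The fingers move at their own pace and stop on an object; "grip_force" is the grip in N (left out, the last holds). Time passes only in rows, so rows that repeat a pose let the fingers close. It gives the time, the measured TCP pose, the force, the opening and the grip force at its end, in the units of the state.
- arm.read_state(): the state, without advancing time (a new reading comes with each control period).
- arm.get_image(name): name is "scene" or "top" or "wrist"; returns a dict with "color" (420x560x3 uint8, red, green, blue), "depth" (420x560 float32, m along the optical axis (not along the pixel's ray), 0 where there is no reading), "camera_matrix" (3x3 intrinsics, pixels), "rvec" (rotation vector, rad) and "tvec" (3), from world to camera coordinates, as OpenCV has them. Camera axes: x right, y down, z forward; pixel columns grow to the right and rows downward; lengths in m; the calibration is good to about 2 mm. The wrist camera is an equidistant fisheye: a pixel r from the principal point sees the ray r / f radians off the axis. A picture is of the moment at which its call begins.
- arm.hand_in(): hands the job in; it is judged then, once.
The state is a dict: "t": time; "joint_positions": joint angles; "dq": joint speeds; "effort": joint torques, N m; "ee_pos": TCP position; "tcp_rot": TCP orientation; "contact_force": force on the tool from outside, world axes, zero at the start; "torque": the same for the moment, N m; "finger_gap": finger opening in m; "finger_force": force on a finger pad.
Only numpy, scipy, OpenCV 4.12 (cv2) and the standard library are available. Lean on these libraries where they do the work, as an engineer would, in place of code of your own. Each camera call takes 0.05 s, during which the arm holds its last target. There are 200 camera calls.

## Task

One of the four identical keys on the grey control box is latched down, but the keys stand at uneven heights, so you have to feel for it: with closed fingertips tap the keys lightly one after another (a free key gives softly, the latched one is hard). Press the latched key firmly down until its catch lets go, and let it come up. Free keys may only be tapped, never pushed in more than about 5 mm, and the tools and parts lying around stay where they are; nothing is picked up.

Things in the scene. Friction and masses are not known exactly. Their poses are not given: they have to be found in the camera images.
- key_row: grey control box, 150 (x) by 290 (y) by 55 mm tall, fixed, but found at a new place and turn each time. Origin: centre of its underside; x to its back (away from the robot), y to its left. Four black square keys stand out of its top, in a line along y at y = +90, +30, -30, -90 mm and x = +25 mm, each in a steel frame 4 mm high. Two bystanders lie loose on its front half.
- slot_1 (a point): point on the box's top face (55 mm above the table) at the middle of key place 1, counted from the left (+y); axes as the box's. The key standing there has a flat top, 28 x 28 mm, 19 to 33 mm above this point when untouched: each key's mount has its own height, so height does not show which key is latched. Keys move only straight down.
- slot_2 (a point): point on the box's top face (55 mm above the table) at the middle of key place 2, counted from the left (+y); axes as the box's. A free key is soft: it starts to move at about 1.3 N and takes 0.6 N more for each mm (about 3 N at 3 mm), full stroke 14 mm, and springs back when let go.
- slot_3 (a point): point on the box's top face (55 mm above the table) at the middle of key place 3, counted from the left (+y); axes as the box's. The latched key is caught 5 mm below its own free height. It does not move under 4 N and resists with about 8 to 13 N; its catch lets go once it is about 7 mm below where it was found (hard stop at 9 mm).
- slot_4 (a point): point on the box's top face (55 mm above the table) at the middle of key place 4, counted from the left (+y); axes as the box's. Once its catch has let go and the finger leaves it, the latched key rises to 5 mm above where it was found and is then soft like the others.
- key_a (a joint): how far one of the four keys is below the height at which it was found, in m: 0 at the start for every key, grows as it is pressed, negative once it stands higher. The letters are dealt to the four places afresh each time, so the letter does not tell the place.
- key_b (a joint): how far one of the four keys is below the height at which it was found, in m: 0 at the start for every key, grows as it is pressed, negative once it stands higher. The letters are dealt to the four places afresh each time, so the letter does not tell the place.
- key_c (a joint): how far one of the four keys is below the height at which it was found, in m: 0 at the start for every key, grows as it is pressed, negative once it stands higher. The letters are dealt to the four places afresh each time, so the letter does not tell the place.
- key_d (a joint): how far one of the four keys is below the height at which it was found, in m: 0 at the start for every key, grows as it is pressed, negative once it stands higher. The letters are dealt to the four places afresh each time, so the letter does not tell the place.
- hex_nut_1: bystander, to be left alone: steel hex nut, 24 x 27 x 13 mm, lying on the front half of the box. Origin: centre of its underside.
- ring_flange_1: bystander, to be left alone: small turned steel flange, 56 mm across, 12 mm thick, lying on the front half of the box. Origin: centre of its underside.
- adjustable_spanner: bystander, to be left alone: adjustable spanner, 209 mm long, 9 mm thick, right of the box. Origin: centre of its underside.
- tape_measure: bystander, to be left alone: yellow tape measure, 65 x 79 x 35 mm, near right. Origin: centre of its underside.
- magnet_square: bystander, to be left alone: red triangular welding magnet, 87 x 91 x 44 mm, near left. Origin: centre of its underside.
- spatter_spray: bystander, to be left alone: spray can, 53 mm across, 200 mm tall, standing at the back right. Origin: centre of its underside.
Mind the look-alikes: they are no part of the job. What is shaped like the part that bears key_b but purple is not meant.

How it is judged:
At the end, for the whole second after the job is handed in: The key that was latched has come up and stands at least 4 mm above where it was found; the three other keys are back within 1.5 mm of where they were; every bystander is within 20 mm of where it lay (value of joint key_c below -0.004 m and value of joint each of key_a, key_b, key_d below 0.0015 m and distance of each of hex_nut_1, ring_flange_1, adjustable_spanner, tape_measure, magnet_square, spatter_spray from where it was at the start of the episode below 0.02 m); the robot touches nothing.
It fails at once if a free key is pushed in more than 6 mm instead of being lightly tapped (value of joint any of key_a, key_b, key_d above 0.006 m).
It fails at once if a bystander is shifted or lifted by more than 20 mm (distance of any of hex_nut_1, ring_flange_1, adjustable_spanner, tape_measure, magnet_square, spatter_spray from where it was at the start of the episode above 0.02 m).
It also fails if it takes over 56 s, if anything falls off the work surface, if the arm or the gripper's body presses on something with over 40 N, if the wrist force passes 120 N, or if a joint passes its speed limit or range.

## Working session

There is one attempt and no reset: what is moved stays moved. The work goes in short steps, Python scripts to look and compute and a tool call to move; the robot and the scene stay as the last step left them, time stands still between calls to the robot, and variables do not carry over. Pictures are saved under pics/ and viewed, at most 10 in all, crops included, and the job is handed in when it is done.

Besides the shell and the picture viewer there is one more tool, called after ">>>" as name(argument=value, ...) on one line, values as JSON. servo_tool: Moves the arm, as the interface text tells. Its arguments: {"type":"object","properties":{"motion":{"type":"array"},"grip_force":{"type":"number"}},"required":["motion"]}

```bash
mkdir -p pics; cat > h.py <<'E'
import numpy as np, cv2
from plant import arm
def cloud(im):
    K=im['camera_matrix'];R=cv2.Rodrigues(np.array(im['rvec'],float))[0];t=np.array(im['tvec'],float).ravel()
    d=im['depth'];v,u=np.indices(d.shape)
    P=np.stack([(u-K[0,2])/K[0,0]*d,(v-K[1,2])/K[1,1]*d,d],-1)
    W=(P-t)@R
    W[d==0]=np.nan
    return W
E
python3 - <<'E'
from h import *
for n in('top','scene'):
    im=arm.get_image(n);cv2.imwrite(f'pics/{n}0.png',im['color'][...,::-1]);np.savez(f'{n}0.npz',W=cloud(im),c=im['color'])
    print(n,im['camera_matrix'],im['tvec'])
print(arm.read_state())
E
```

```text
top [[513.85255161   0.         280.92352433]
 [  0.         513.85255161 214.09845422]
 [  0.           0.           1.        ]] [-0.06860448  0.49004371  1.37234445]
scene [[509.91817703   0.         283.07487558]
 [  0.         509.91817703 210.05418243]
 [  0.           0.           1.        ]] [-0.31523006  0.20071252  1.05437175]
{'t': 0.1, 'joint_positions': array([-1.25118766,  0.3338288 ,  0.03987731,  1.4661605 , -0.01346191,
        1.34327384, -0.05849075]), 'dq': array([ 0.00042542, -0.00197814, -0.00094592, -0.00225741, -0.00080398,
        0.00074422,  0.00064753]), 'effort': array([ 4.52039705e-03, -6.60022044e+01,  1.37093123e+00, -4.06463885e+01,
        1.72871671e-02,  9.36976285e-03, -3.63593699e-05]), 'ee_pos': array([0.2641809 , 0.59346154, 0.23052855]), 'tcp_rot': array([-1.29042098e-04,  2.07888896e-01,  9.78152193e-01, -6.90686298e-04]), 'contact_force': array([-0.18225244,  0.36881394, -0.63637149]), 'torque': array([-0.0009676 , -0.05818899, -0.00881374]), 'finger_force': 0.0, 'finger_gap': 0.08535177292047834}
```

View pics/top0.png

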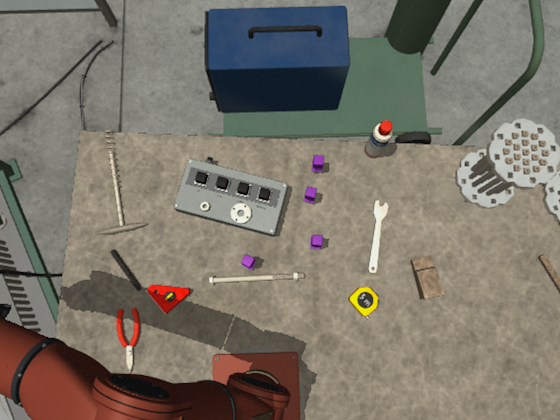

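View pics/scene0.png

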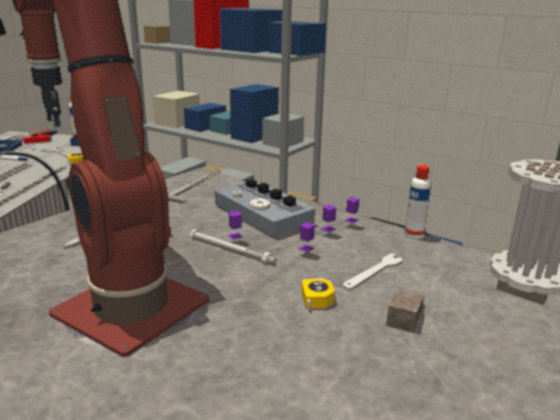

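The top view shows the box at cols 176–288, rows 158–235. The keys are near (201,178), (222,184), (243,188) and (264,194), with the nut at (205,206) and the flange at (241,212). Next I get the key tops from depth.

```bash
python3 - <<'E'
from h import *
D=np.load('top0.npz');W=D['W'];c=D['c'].astype(int)
P=[]
for u,v in((201,178),(222,184),(243,188),(264,194)):
    w=W[v-14:v+15,u-14:u+15];cc=c[v-14:v+15,u-14:u+15].max(-1)
    z=np.nanmedian(W[v-3:v+3,u-3:u+3,2])
    m=(abs(w[...,2]-z)<.004)&(cc<70)&(np.hypot(*(w[...,:2]-W[v,u,:2]).transpose(2,0,1))<.024)
    p=w[m][:,:2];r=cv2.minAreaRect((p*1000).astype(np.float32));P.append(r[0]);print(z,m.sum(),r,p.mean(0))
P=np.array(P)/1000
# box
sub=W[150:245,165:300];m=(abs(sub[...,2]-.055)<.006);q=(sub[m][:,:2]*1000).astype(np.float32)
print('box',cv2.minAreaRect(q))
d=P[0]-P[3];a=np.arctan2(d[1],d[0])-np.pi/2
print('yaw',np.degrees(a),np.linalg.norm(d),P.mean(0))
print('wall hi pts around', np.nanmax(W[120:260,150:320,2]))
s=arm.read_state()
from scipy.spatial.transform import Rotation as R
q=s['tcp_rot'];print(R.from_quat([q[1],q[2],q[3],q[0]]).as_matrix())
E
```

```text
0.07915159244673403 74 ((591.8383178710938, 135.0487518310547), (25.9503231048584, 25.664321899414062), 76.39753723144531) [0.59124972 0.134946  ]
0.0859467490557253 80 ((574.5921630859375, 77.6996078491211), (27.501571655273438, 27.74045753479004), 67.94975280761719) [0.57397232 0.07671179]
0.08501224044150962 79 ((556.7466430664062, 19.56901741027832), (26.312789916992188, 27.921430587768555), 72.54984283447266) [0.55732769 0.01992217]
0.08244202270656027 76 ((540.501220703125, -38.34629440307617), (24.214031219482422, 27.848451614379883), 71.90158081054688) [ 0.54012208 -0.03792367]
box ((542.3381958007812, 56.962646484375), (290.3503112792969, 151.7959747314453), 73.48794555664062)
yaw -16.492449093578337 0.18083511717631023 [0.56591959 0.04849277]
wall hi pts around 0.0926918650051485
[[-9.13564380e-01  4.06693781e-01 -5.39617647e-04]
 [ 4.06694138e-01  9.13563460e-01 -1.29753980e-03]
 [-3.47264015e-05 -1.40484547e-03 -9.99999013e-01]]
```

>>> servo_tool(motion=[{"fingers": -1, "travel": [-15, -9, 0], "spin": 0}, {"fingers": -1, "travel": [-45, -26, 0], "spin": -1}, {"fingers": -1, "travel": [-80, -47, 0], "spin": -2}, {"fingers": -1, "travel": [-115, -68, 0], "spin": -3}, {"fingers": -1, "travel": [-150, -88, 0], "spin": -4}, {"fingers": -1, "travel": [-185, -109, 0], "spin": -5}, {"fingers": -1, "travel": [-220, -129, 0], "spin": -6}, {"fingers": -1, "travel": [-255, -150, 0], "spin": -7}, {"fingers": -1, "travel": [-290, -170, 0], "spin": -7.5}, {"fingers": -1, "travel": [-325, -191, 0], "spin": -7.5}, {"fingers": -1, "travel": [-360, -212, 10], "spin": -7.5}, {"fingers": -1, "travel": [-395, -232, 25], "spin": -7.5}, {"fingers": -1, "travel": [-430, -253, 45], "spin": -7.5}, {"fingers": -1, "travel": [-460, -270, 65], "spin": -7.5}, {"fingers": -1, "travel": [-478, -281, 85], "spin": -7.5}, {"fingers": -1, "travel": [-486, -286, 105], "spin": -7.5}, {"fingers": -1, "travel": [-486, -286, 120], "spin": -7.5}, {"fingers": -1, "travel": [-486, -286, 128], "spin": -7.5}, {"fingers": -1, "travel": [-486, -286, 130], "spin": -7.5}, {"fingers": -1, "travel": [-486, -286, 130], "spin": -7.5}], grip_force=20)

```text
t: 2.1
ee_pos: [0.5918, 0.1358, 0.1017]
tcp_rot: [0.0, 0.143, 0.99, 0.0]
contact_force: [-0.4, -0.9, -0.1]
finger_gap: -0.0003
finger_force: 0.0
```

>>> servo_tool(motion=[{"fingers": -1, "travel": [0, 0, 8], "spin": 0}, {"fingers": -1, "travel": [0, 0, 15], "spin": 0}, {"fingers": -1, "travel": [0, 0, 19], "spin": 0}, {"fingers": -1, "travel": [0, 0, 21], "spin": 0}, {"fingers": -1, "travel": [0, 0, 21], "spin": 0}, {"fingers": -1, "travel": [0, 0, 21], "spin": 0}])

```text
t: 2.7
ee_pos: [0.5921, 0.1349, 0.0804]
tcp_rot: [0.0, 0.143, 0.99, 0.0]
contact_force: [0.2, 0.1, 1.2]
finger_gap: 0.0004
finger_force: 0.0
```

```bash
python3 - <<'E'
from h import *
im=arm.get_image('top');cv2.imwrite('pics/top1.png',cv2.resize(im['color'][120:260,150:320,::-1],None,fx=4,fy=4))
print(arm.read_state()['contact_force'])
E
```

```text
[ 0.26522212  0.50678008 -0.31652947]
```

>>> servo_tool(motion=[{"fingers": -1, "travel": [0, 0, 1], "spin": 0}, {"fingers": -1, "travel": [0, 0, 2], "spin": 0}, {"fingers": -1, "travel": [0, 0, 2], "spin": 0}, {"fingers": -1, "travel": [0, 0, 2], "spin": 0}])

```text
t: 3.15
ee_pos: [0.5922, 0.1349, 0.0787]
tcp_rot: [0.0, 0.143, 0.99, 0.0]
contact_force: [-1.0, -0.1, 4.4]
finger_gap: 0.0001
finger_force: 2.2
```

>>> servo_tool(motion=[{"fingers": -1, "travel": [0, 0, 1], "spin": 0}, {"fingers": -1, "travel": [0, 0, 1], "spin": 0}, {"fingers": -1, "travel": [0, 0, 1], "spin": 0}])

```text
t: 3.45
ee_pos: [0.5922, 0.1349, 0.0779]
tcp_rot: [0.0, 0.143, 0.99, 0.0]
contact_force: [-2.4, -1.0, 7.4]
finger_gap: -0.0001
finger_force: 3.7
```

Key 1 resists 7 N within about 2 mm. A free key would give about 2 N there, so this is the latched one. I press it further.

>>> servo_tool(motion=[{"fingers": -1, "travel": [0, 0, 1], "spin": 0}, {"fingers": -1, "travel": [0, 0, 2], "spin": 0}, {"fingers": -1, "travel": [0, 0, 3], "spin": 0}, {"fingers": -1, "travel": [0, 0, 4], "spin": 0}, {"fingers": -1, "travel": [0, 0, 4], "spin": 0}, {"fingers": -1, "travel": [0, 0, 4], "spin": 0}])

```text
t: 4.05
ee_pos: [0.5922, 0.135, 0.0741]
tcp_rot: [0.0, 0.143, 0.99, 0.0]
contact_force: [-3.5, -1.2, 10.4]
finger_gap: -0.0001
finger_force: 4.9
```

>>> servo_tool(motion=[{"fingers": -1, "travel": [0, 0, 1], "spin": 0}, {"fingers": -1, "travel": [0, 0, 2], "spin": 0}, {"fingers": -1, "travel": [0, 0, 3], "spin": 0}, {"fingers": -1, "travel": [0, 0, 3], "spin": 0}, {"fingers": -1, "travel": [0, 0, 3], "spin": 0}])

```text
t: 4.55
ee_pos: [0.5922, 0.1349, 0.0713]
tcp_rot: [0.0, 0.144, 0.99, 0.0]
contact_force: [-4.5, -1.4, 11.0]
finger_gap: -0.0
finger_force: 5.8
```

>>> servo_tool(motion=[{"fingers": -1, "travel": [0, 0, 0.5], "spin": 0}, {"fingers": -1, "travel": [0, 0, 1], "spin": 0}, {"fingers": -1, "travel": [0, 0, 1], "spin": 0}, {"fingers": -1, "travel": [0, 0, 1], "spin": 0}])

```text
t: 4.95
ee_pos: [0.5923, 0.1349, 0.0704]
tcp_rot: [0.0, 0.144, 0.99, 0.0]
contact_force: [-4.7, -0.2, 13.0]
finger_gap: -0.0
finger_force: 6.2
```

>>> servo_tool(motion=[{"fingers": -1, "travel": [0, 0, 0.5], "spin": 0}, {"fingers": -1, "travel": [0, 0, 1], "spin": 0}, {"fingers": -1, "travel": [0, 0, 1], "spin": 0}, {"fingers": -1, "travel": [0, 0, 1], "spin": 0}])

```text
t: 5.35
ee_pos: [0.5923, 0.1349, 0.0698]
tcp_rot: [0.0, 0.144, 0.99, 0.0]
contact_force: [-6.3, -0.4, 17.1]
finger_gap: -0.0002
finger_force: 8.2
```

The force rose to 17 N, so the key is at its hard stop. I lift off and check.

>>> servo_tool(motion=[{"fingers": -1, "travel": [0, 0, -5], "spin": 0}, {"fingers": -1, "travel": [0, 0, -15], "spin": 0}, {"fingers": -1, "travel": [0, 0, -35], "spin": 0}, {"fingers": -1, "travel": [30, 0, -65], "spin": 0}, {"fingers": -1, "travel": [60, 30, -95], "spin": 0}, {"fingers": -1, "travel": [90, 70, -120], "spin": 0}, {"fingers": -1, "travel": [90, 110, -130], "spin": 0}, {"fingers": -1, "travel": [90, 150, -130], "spin": 0}, {"fingers": -1, "travel": [90, 180, -130], "spin": 0}, {"fingers": -1, "travel": [90, 180, -130], "spin": 0}, {"fingers": -1, "travel": [90, 180, -130], "spin": 0}])

```text
t: 6.45
ee_pos: [0.5565, 0.3332, 0.1975]
tcp_rot: [-0.0, 0.143, 0.99, -0.001]
contact_force: [0.6, -1.3, 0.4]
finger_gap: 0.0001
finger_force: 0.0
```

```bash
python3 - <<'E'
from h import *
A=np.load('top0.npz')['W'];im=arm.get_image('top');B=cloud(im);cv2.imwrite('pics/top2.png',im['color'][...,::-1])
for u,v in((201,178),(222,184),(243,188),(264,194),(205,206),(241,212)):
    s=np.s_[v-3:v+4,u-3:u+4,2];print(np.nanmedian(A[s]),np.nanmedian(B[s]))
E
```

```text
0.07921823485279643 0.08314043050939834
0.08548476466527742 0.08511300253940969
0.08500755892882703 0.08452324956274716
0.08241262913473105 0.08235848125301436
0.06568982209164823 0.06490293217348908
0.05974894368042834 0.058706439669448544
```

View pics/top2.png

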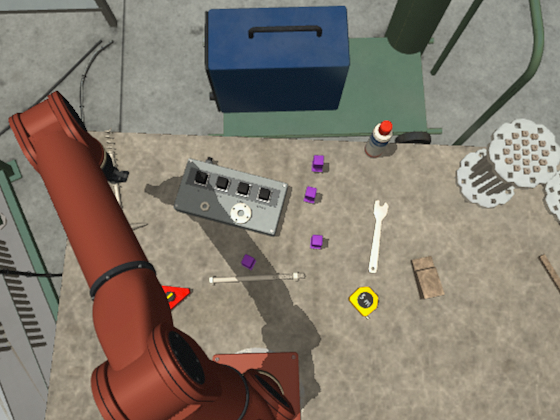

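The picture shows the arm clear, the bystanders unmoved and the four keys in place. Key 1 at (201,178) rose about 4 mm by depth, so I average more frames to check it against the 4 mm limit.

```bash
python3 - <<'E'
from h import *
A=np.load('top0.npz')['W']
B=np.mean([cloud(arm.get_image('top')) for _ in range(12)],0)
for u,v in((201,178),(222,184),(243,188),(264,194)):
    s=np.s_[v-3:v+4,u-3:u+4,2];print(np.nanmedian(A[s]),np.nanmedian(B[s]),np.nanmean(B[s]-A[s]))
print(arm.read_state()['contact_force'])
E
```

```text
0.07921823485279643 0.08447074908393777 0.0054890958362594335
0.08548476466527742 0.08496918344873661 -0.0007051847793728189
0.08500755892882703 0.08450601919116155 -0.00032671798434486096
0.08241262913473105 0.08227776037492747 -0.0002643652052146844
[ 0.14060894  0.73378638 -0.25588839]
```

Key 1 now stands about 5 mm above where it was found, and the other keys are unchanged.

```bash
python3 -c "
from plant import arm
print(arm.hand_in())"
```

```text
the job is handed in; nothing more can be done
None
```

I handed the job in: key 1 (leftmost) was the latched one, its catch let go, and it now stands about 5 mm above where it was found; the other three keys were never touched, and no bystander was seen to move (the arm partly hid the red magnet in the last picture).

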